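Move a freshly lacquered bone plaque to the drying rack with the lifter

TASK

The bone plaque on the lipped board has tacky lacquer, so never touch it with the gripper: take the cranked lifter, bring its blade over the lip and slide it under the plaque right to its far side, pushing on until you feel the fence but never ramming or pressing it hard on the board or fence. Lift the plaque off and lay it gently, carved side up, across both rails of the drying rack, roughly square and within the rails' ends. Draw the blade out and stand the lifter back flat on the bare bench, leaving the loupe, drill stock and spoon blank alone.

Things in the scene. Friction and masses are not known exactly. Their poses are not given: they have to be found in the camera images.
- plaque: ivory-coloured square bone plaque, 94 x 94 x 6 mm, 92 g, carved side up (rosette within a border), lying flat on the board some way short of its fence and not quite square to it. All round, the lower edge is bevelled: the underside is 80 x 80 mm and the bevel rises 3 mm over 7 mm. Origin: centre of the underside; z up, x and y along the sides
- board: cherrywood finishing board fixed to the bench, 240 x 140 mm, its top 12 mm above the bench. Along the near edge (x = -95 to -87 mm) a lip stands 5 mm above the top. Beyond the plaque a fence 15 mm thick, 14 mm high crosses it, clamped elsewhere each time, its inner face between x = +70 and +130: not measured, to be felt for. Origin: at bench height; x points to the fence
- lifter: cranked steel spatula standing by itself on its blade, 110 g. Blade 104 (x) x 52 (y) x 2 mm, x = -59 to +45, its last 18 mm thinning to a 0.8 mm edge at x = +45. A tang rises from the rear edge to a level dark horn handle 80 (x) x 16 (y) x 20 (z) mm, x = -152 to -72 mm, its centre line 45 mm above the blade's underside. Origin: on blade's underside, 45 mm behind the edge; x to the front edge, z up
- lifter_grip (a point): a good place to grip the lifter's handle: on its centre line, 97 mm behind (-x) and 45 mm above the lifter's origin; axes as the lifter's
- lifter_edge (a point): middle of the lifter's thin front edge, at the underside, 45 mm ahead (+x) of the lifter's origin; axes as the lifter's
- rack: drying rack fixed to the bench: two boxwood rails, each 130 (x) x 20 (y) mm with tops 24 mm above the bench, 66 mm apart between their inner faces (centres at y = +-43 mm), on a 4 mm thick base 130 x 106 mm; open at both ends, so the blade fits between the rails. Origin: centre of the underside; x along the rails, the -x end towards the robot
- rack_rest (a point): centre of the rack at the height of the rail tops, 24 mm above the rack's origin; axes as the rack's
- loupe: nickel loupe, round, 38 mm across and 30 mm tall, standing loose on the bench beyond the work; origin: centre of the underside
- drillstock: boxwood drill stock, a 36 mm thick rod with a steel bit, 160 mm long along x, lying loose on the bench to the robot's left; origin: underside, near the middle
- spoonblank: flat dark horn spoon blank, 155 x 38 x 9 mm, lying loose on the bench to the robot's right; origin: underside, near the middle
Not all that is in view belongs to the job. What is meant by the plaque is not green or purple, and is the larger of those in its own colour.

How it is judged:
By the outcome, as a careful person would: the job done as asked, in the order asked, and still so for the second after the job is handed in, with the robot touching nothing.
It also fails if it takes over 69 s, if anything falls off the work surface, if the arm or the gripper's body presses on something with over 40 N, if the wrist force passes 120 N, or if a joint passes its speed limit or range.

ROBOT

A 6-joint arm with a two-finger parallel gripper is mounted at the origin on the work surface. World frame = base frame: x ahead of the robot, y to its left, z up, the work surface at z = 0. Lengths are in mm, angles in rad, forces in N, time in s.
With the tool pointing down it reaches from about 275 to 1000 mm from the base axis. Payload 8.4 kg.
Tool frame: the origin (TCP) lies midway between the tips of the shut fingers; the grasp point (between the pads) lies 19 mm behind it; z points along the fingers, y is the line along which they close (so a half turn about z gives the same grasp; the last joint's range is limited). The gripper opens to 85 mm and grips with 20 to 120 N. Pads are 22 mm wide; open, the fingers measure 114 mm over their backs; the gripper's body (76 mm by 85 mm) begins 54 mm behind the grasp point. The pads swing forward as they close: fully open they stand 13 mm farther back than shut.
Start: joints at [-1.154, 0.353, 1.633, -0, 1.155, -0.002], TCP at [254.164, -570.989, 231.281] pointing down, gripper open.
Joint ranges: [-2.63, 2.63], [-0.92, 2.1], [0.06, 2.66], [-1.3, 4.44], [0, 2.69], [-3.02, 3.02]. Speed limits (rad/s): [2.22, 2.22, 2.79, 3.14, 3.14, 3.14].

INTERFACE

Orientations are given as [roll, pitch, yaw] about the fixed x, y, z axes, in that order (R = Rz(yaw) Ry(pitch) Rx(roll)).
In Python, from rig import r, cams gives the robot as it stands. The module is installed in compiled form; this text tells all that it offers.
- The arm moves only by the tool send_rows, never from a script. Its argument "targets" is one flat list of numbers, 7 for each row, row after row: the shift along the tool's x, y, z in m, then the turn, a rotation vector about the tool's x, y, z in rad, then the opening, from -1 (shut) to 1 (fully open). In form: [tx, ty, tz, wx, wy, wz, fingers, tx, ty, tz, wx, wy, wz, fingers, ...]. A call has 1 to 12 rows; each row is the pose to reach, as a shift and turn from the pose commanded when the call began, along the tool's axes at that moment; what a row does not reach only later rows make up. A row lasts 1/12 s, in which the tool goes at most 41.7 mm and 7.16 degrees, less where a joint would pass 70% of its speed; a pose out of reach is approached as far as the arm can. A call with a gripper value outside its range is refused whole. The fingers move at their own pace and stop on an object; "grip_force" is the grip in N (left out, the last holds). Time passes only in rows, so rows that repeat a pose let the fingers close. It gives the time, the measured TCP pose, the force, the opening and the grip force at its end, in the units of the state.
- r.sense(): the state, without advancing time (a new reading comes with each control period).
- cams.grab_frame(name): name is "side" or "top"; returns a dict with "color" (384x512x3 uint8, blue, green, red), "fx", "fy", "cx", "cy" (pixels), "xyz" and "attitude" of the camera in the world. Camera axes: x right, y down, z forward; pixel columns grow to the right and rows downward; lengths in mm; the calibration is good to about 2 mm. A picture is of the moment at which its call begins. There is no depth.
- r.sign_off(): hands the job in; it is judged then, once.
The state is a dict: "clock": time; "qpos": joint angles; "qvel": joint speeds; "joint_efforts": joint torques, N m; "eef_pos": TCP position; "tcp_rot": TCP orientation; "contact_force": force on the tool from outside, world axes, zero at the start; "wrist_torque": the same for the moment, N m; "opening": opening from 0.0 (shut) to 1.0 (fully open); "grasp_force": force on a finger pad.
Only numpy, scipy, OpenCV 4.12 (cv2) and the standard library are available. Lean on these libraries where they do the work, as an engineer would, in place of code of your own. Each camera call takes 0.05 s, during which the arm holds its last target. There are 200 camera calls.

## Working session

There is one attempt and no reset: what is moved stays moved. The work goes in short steps, Python scripts to look and compute and a tool call to move; the robot and the scene stay as the last step left them, time stands still between calls to the robot, and variables do not carry over. Pictures are saved under pics/ and viewed, at most 13 in all, crops included, and the job is handed in when it is done.

Besides the shell and the picture viewer there is one more tool, called in YAML: its name, and indented under it one key for each argument. send_rows: Moves the arm, as the interface text tells. Its arguments: {"type":"object","properties":{"targets":{"type":"array"},"grip_force":{"type":"number"}},"required":["targets"]}

```bash
mkdir -p pics; cat > h.py <<'E'
import numpy as np, cv2
from scipy.spatial.transform import Rotation as R
from rig import r, cams
def cam(n):
    f=cams.grab_frame(n); return f
def Rm(f):
    a=np.array(f["attitude"],float)
    return a if a.shape==(3,3) else R.from_euler('xyz',a).as_matrix()
def ray(f,u,v,z):
    d=Rm(f)@np.array([(u-f["cx"])/f["fx"],(v-f["cy"])/f["fy"],1.0]); p=np.array(f["xyz"],float)
    return p+d*(z-p[2])/d[2]
def proj(f,P):
    c=Rm(f).T@(np.array(P,float)-np.array(f["xyz"])); return c[0]/c[2]*f["fx"]+f["cx"],c[1]/c[2]*f["fy"]+f["cy"]
E
python3 - <<'E'
from h import *
for n in("side","top"):
    f=cam(n); cv2.imwrite(f"pics/{n}0.png",cv2.resize(f["color"],(800,600),interpolation=cv2.INTER_CUBIC)); print(n,f["xyz"],f["attitude"],f["fx"],f["cx"],f["cy"])
    print(ray(f,256,192,0))
print(r.sense())
E
```

```text
side [ 540.8191712  -832.79841635  693.98020966] [-2.24599952  0.00601532 -0.01206558] 388.3234179998843 260.5993584194945 193.0126257452928
[533.96461774  38.76394318   0.        ]
top [ 471.91677908    1.76731131 1523.3203641 ] [-3.07185119e+00 -2.01244674e-03 -1.59282106e+00] 443.7654128217242 256.0353429086603 187.0878517774532
[561.31037924  -3.14667269   0.        ]
{'clock': 0.1, 'qpos': array([-1.15439088e+00,  3.53587955e-01,  1.63404530e+00, -6.64972889e-05,
        1.15517553e+00, -2.41276912e-03]), 'qvel': array([-6.54974160e-04, -1.84919625e-03, -1.32028700e-03, -4.22813361e-04,
        7.83394758e-05, -5.62496643e-04]), 'joint_efforts': array([ 5.40595920e-04, -6.06355691e+01, -3.42817533e+01,  8.37725963e-06,
        3.79167963e-03,  6.54801261e-05]), 'eef_pos': array([ 253.98308235, -570.6171563 ,  230.63727232]), 'tcp_rot': array([-3.14037638e+00,  5.78689804e-05,  4.18845134e-01]), 'contact_force': array([-0.1355883 , -0.37858869,  0.40262974]), 'wrist_torque': array([-0.01937781, -0.0071733 , -0.06666959]), 'grasp_force': 0.0, 'opening': 0.9995954480734573}
```

View pics/top0.png

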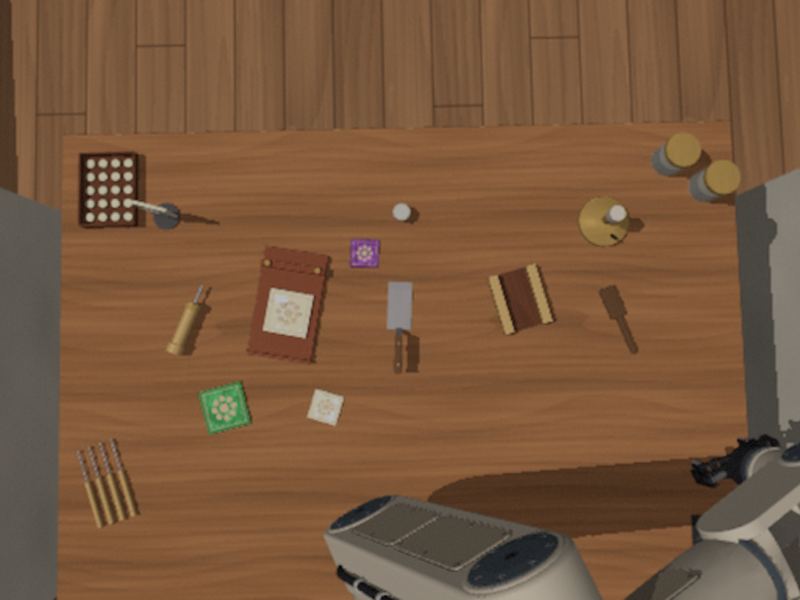

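View pics/side0.png

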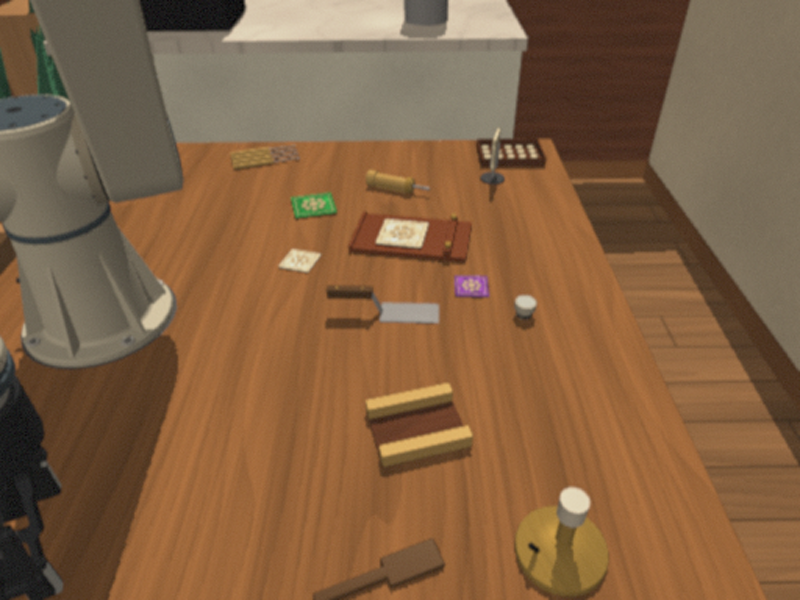

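The top view (800 px scale) shows these candidates:
- Ivory plaque on the board at (289,314).
- Small ivory plaque at (326,407).
- Green plaque at (225,407).
- Purple plaque at (365,253).

I choose the large ivory one on the board. The lifter is at (399,320), with its blade away from the robot, and the rack is at (521,299). Next I measure these and take a close crop.

```bash
python3 - <<'E'
from h import *
f=cam("top"); im=f["color"]; hsv=cv2.cvtColor(im,cv2.COLOR_BGR2HSV)
s=512/800
def blob(mask,c,n,z,rad=60,draw=(0,0,255)):
    m=mask.astype(np.uint8)*255
    w=np.zeros_like(m); cv2.circle(w,(int(c[0]*s),int(c[1]*s)),int(rad*s),255,-1); m&=w
    m=cv2.morphologyEx(m,cv2.MORPH_CLOSE,np.ones((3,3)))
    cs,_=cv2.findContours(m,cv2.RETR_EXTERNAL,cv2.CHAIN_APPROX_NONE)
    k=max(cs,key=cv2.contourArea)
    P=np.array([ray(f,u,v,z)[:2] for u,v in k[:,0,:].astype(float)],np.float32)
    (c0,sz,a)=cv2.minAreaRect(P); print(n,np.round(c0,1),np.round(sz,1),round(a,1),"area px",cv2.contourArea(k))
    cv2.drawContours(vis,[k],-1,draw,1)
    return P
vis=im.copy()
H,S,V=[hsv[...,i].astype(int) for i in range(3)]
for n,c in dict(plq=(278,300),plq2=(270,320),board=(262,340),fence=(290,268),blade=(399,300),handle=(398,352),rail=(543,290),railL=(503,305),base=(520,300),bench=(450,320)).items():
    print(n,c,hsv[int(c[1]*s),int(c[0]*s)])
blob((S<100)&(V>150),(289,314),"plaque",18,40)
blob((S<100)&(V>150),(326,407),"small",6,30)
blob((S<80)&(V>90),(399,305),"blade",2,35)
blob((H>=18)&(S>90)&(V>140),(545,293),"railR",24,38)
blob((H>=18)&(S>90)&(V>140),(500,305),"railL",24,38)
blob(((H<7)|(H>170))&(S>120)&(V<130)|((S<100)&(V>150)),(289,305),"board",12,75,(255,0,0))
np.save("pics/t.npy",im)
cv2.imwrite("pics/crop.png",cv2.resize(np.hstack([im[140:250,150:360],vis[140:250,150:360]])[:, :],(800,209),interpolation=cv2.INTER_CUBIC))
a=cv2.resize(im[140:250,150:360],(800,420),interpolation=cv2.INTER_CUBIC)
cv2.imwrite("pics/crop2.png",cv2.resize(vis[140:250,150:360],(800,420),interpolation=cv2.INTER_NEAREST))
E
```

```text
plq (278, 300) [114   7 190]
plq2 (270, 320) [ 22  48 181]
board (262, 340) [  8 154 119]
fence (290, 268) [  9 159 119]
blade (399, 300) [  0  11 142]
handle (398, 352) [ 13 127  92]
rail (543, 290) [ 18 128 146]
railL (503, 305) [ 18 119 172]
base (520, 300) [  8 148  93]
bench (450, 320) [ 13 144 136]
plaque [538.8 242.3] [94.3 93.7] 78.9 area px 712.5
small [333.3 165.2] [65.3 65.8] 72.2 area px 337.0
blade [549.3  -1.2] [ 51.6 106.5] 88.7 area px 438.0
railR [ 568.4 -303.6] [127.7  20.8] 14.9 area px 191.0
railL [ 546.2 -220.6] [127.6  20.7] 15.1 area px 190.0
board [539.1 243.3] [94.7 94.1] 78.9 area px 712.5
```

View pics/crop2.png

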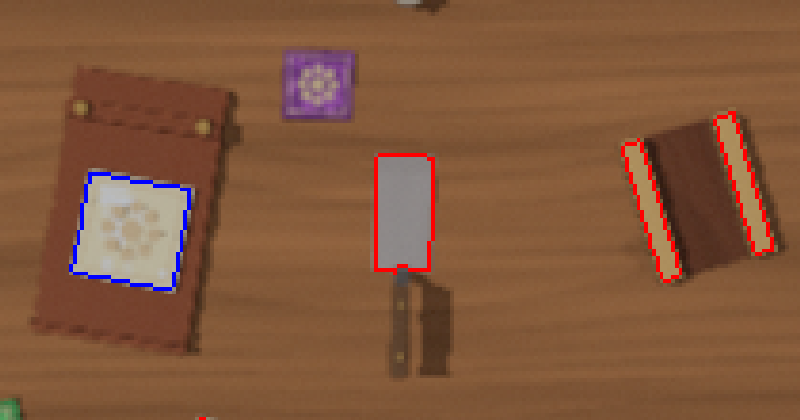

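The crop shows the carved ivory plaque (94 × 94 mm measured) on the board at crop px (130,230). The lifter is at (405,212) with its handle at (400,325), and the rails are at (650,210) and (745,185). The sizes fit the given ones. Next I measure the board yaw and cross-check with the side camera.

```bash
python3 - <<'E'
from h import *
f=cam("top"); im=f["color"]; hsv=cv2.cvtColor(cv2.GaussianBlur(im,(3,3),0),cv2.COLOR_BGR2HSV)
H,S,V=[hsv[...,i].astype(int) for i in range(3)]
m=(((H<=10)&(S>130)&(V<150)&(V>70))|((S<100)&(V>150))).astype(np.uint8)*255
w=np.zeros_like(m); w[150:240,152:216]=255; m&=w
m=cv2.morphologyEx(m,cv2.MORPH_OPEN,np.ones((3,3)))
k=max(cv2.findContours(m,0,1)[0],key=cv2.contourArea)
P=np.array([ray(f,u,v,12)[:2] for u,v in k[:,0,:].astype(float)],np.float32)
b=cv2.minAreaRect(P);print("board",b,cv2.contourArea(k))
print(np.round(cv2.boxPoints(b),1))
# lateral edges by rows
for v in range(170,226,6):
    c=np.where(m[v])[0]; print(v,np.round(ray(f,c.min()-.5,v,12)[:2],0),np.round(ray(f,c.max()+.5,v,12)[:2],0))
# handle: dark, within region
hm=((V<112)&(H>9)).astype(np.uint8)
for v in range(212,238,3):
    c=np.where(hm[v,240:275])[0]+240
    print("h",v,c.min() if len(c) else None, c.max() if len(c) else None, im[v,248:272].mean(1).astype(int).tolist() if v%6==2 else "")
# side
g=cam("side"); hs=cv2.cvtColor(g["color"],cv2.COLOR_BGR2HSV); s=512/800
def sb(n,c,z,rad,cond):
    mm=cond.astype(np.uint8)*255; w=np.zeros_like(mm); cv2.circle(w,(int(c[0]*s),int(c[1]*s)),int(rad*s),255,-1); mm&=w
    k=max(cv2.findContours(mm,0,1)[0],key=cv2.contourArea)
    P=np.array([ray(g,u,v,z)[:2] for u,v in k[:,0,:].astype(float)],np.float32); print(n,cv2.minAreaRect(P))
A=hs.astype(int)
sb("plq",(403,234),18,35,(A[...,1]<110)&(A[...,2]>150))
sb("blade",(408,313),2,36,(A[...,1]<60)&(A[...,2]>90))
E
```

```text
board ((557.6995849609375, 242.8494415283203), (140.54624938964844, 238.12539672851562), 79.73926544189453) 2671.5
[[428.  194.9]
 [662.3 152.5]
 [687.4 290.8]
 [453.1 333.2]]
170 [642. 281.] [640. 158.]
176 [622. 302.] [619. 161.]
182 [602. 305.] [599. 165.]
188 [581. 309.] [578. 169.]
194 [561. 312.] [558. 173.]
200 [540. 316.] [537. 176.]
206 [520. 323.] [517. 180.]
212 [500. 323.] [497. 184.]
218 [479. 326.] [476. 187.]
224 [459. 330.] [456. 191.]
h 212 253 261 [91, 92, 89, 90, 89, 81, 75, 75, 74, 64, 56, 55, 55, 66, 86, 90, 90, 91, 91, 92, 90, 91, 91, 91]
h 215 253 266 
h 218 253 267 [96, 95, 94, 93, 85, 70, 75, 73, 66, 81, 97, 96, 82, 58, 58, 60, 59, 59, 62, 59, 79, 99, 98, 99]
h 221 253 268 
h 224 253 268 [91, 91, 92, 90, 83, 72, 67, 68, 63, 77, 92, 84, 66, 56, 55, 55, 56, 54, 56, 54, 74, 93, 93, 91]
h 227 253 268 
h 230 252 268 [87, 89, 89, 81, 70, 70, 68, 67, 60, 73, 88, 89, 77, 52, 54, 54, 54, 53, 56, 52, 75, 89, 90, 88]
h 233 252 267 
h 236 252 267 [96, 96, 96, 87, 75, 69, 67, 66, 65, 80, 95, 80, 56, 56, 56, 56, 57, 56, 56, 75, 92, 93, 92, 94]
plq ((539.4249877929688, 244.0699462890625), (99.60033416748047, 96.93923950195312), 78.3827133178711)
blade ((543.5992431640625, 6.499849319458008), (61.071678161621094, 116.537841796875), 85.2436752319336)
```

```bash
python3 - <<'E'
from h import *
f=cam("top"); im=f["color"].astype(float)
sat=im[...,2]-im[...,0]  # red-blue: low on steel
def cross(a,t):
    o=[]
    for i in range(len(a)-1):
        if (a[i]-t)*(a[i+1]-t)<0: o.append(i+(t-a[i])/(a[i+1]-a[i]))
    return o
L=[];Rr=[]
print(sat[195,240:272].astype(int).tolist())
for v in range(183,208):
    a=sat[v,240:272]; c=cross(a,(a.min()+np.median(a[:6]))/2)
    L.append(ray(f,240+c[0],v,2)[:2]); Rr.append(ray(f,240+c[-1],v,2)[:2])
for n,q in(("L",L),("R",Rr)):
    q=np.array(q); p=np.polyfit(q[:,0],q[:,1],1); print(n,np.degrees(np.arctan(p[0])),np.polyval(p,550),np.abs(np.polyval(p,q[:,0])-q[:,1]).max())
fr=[];
for u in range(250,262):
    a=sat[165:200,u]; c=cross(a,(a.min()+np.median(a[:8]))/2); fr.append(ray(f,u,165+c[0],1)[:2])
fr=np.array(fr);p=np.polyfit(fr[:,1],fr[:,0],1);print("front",-np.degrees(np.arctan(p[0])),np.polyval(p,0))
g=im.mean(2); Hc=[]
for v in range(216,236):
    a=g[v,244:262]; lo=a[:5].mean(); c=cross(a,(lo+68)/2)
    if c: Hc.append(ray(f,244+c[0],v,50)[:2])
q=np.array(Hc);p=np.polyfit(q[:,0],q[:,1],1);print("handle left edge",np.degrees(np.arctan(p[0])),np.polyval(p,450),np.polyval(p,480))
for v in (205,208,210,236,238,239,240,241,242): print(v,g[v,250:258].astype(int).tolist(),ray(f,254,v,50)[:2].round(1))
E
```

```text
[75, 77, 77, 78, 76, 76, 77, 68, 28, 6, 5, 6, 5, 6, 6, 5, 4, 6, 6, 5, 6, 5, 12, 42, 78, 77, 78, 77, 75, 76, 76, 76]
L -2.5854988395538436 26.053209394925414 0.5346430925596195
R -5.53483648860737 -25.218945213302273 50.720191643257884
front -1.865018835388576 603.5562590287443
handle left edge -4.540863552365607 12.675924182586591 10.29334313313906
205 [139, 140, 139, 138, 137, 138, 137, 137] [515.3   4.6]
208 [138, 138, 138, 138, 137, 137, 138, 137] [505.4   4.8]
210 [126, 126, 120, 103, 86, 86, 83, 99] [498.7   5. ]
236 [95, 87, 74, 72, 66, 67, 64, 79] [413.    6.8]
238 [90, 88, 78, 75, 73, 72, 73, 84] [406.4   7. ]
239 [94, 94, 88, 83, 83, 84, 88, 94] [403.1   7. ]
240 [94, 94, 93, 92, 94, 94, 93, 93] [399.9   7.1]
241 [93, 92, 92, 92, 93, 92, 91, 91] [396.6   7.2]
242 [89, 90, 91, 90, 90, 90, 90, 90] [393.3   7.3]
```

send_rows:
  targets: [0.4236, -0.4407, 0.11, 0, 0, 0.463, 1, 0.4236, -0.4407, 0.11, 0, 0, 0.463, 1, 0.4236, -0.4407, 0.11, 0, 0, 0.463, 1, 0.4236, -0.4407, 0.11, 0, 0, 0.463, 1, 0.4236, -0.4407, 0.11, 0, 0, 0.463, 1, 0.4236, -0.4407, 0.11, 0, 0, 0.463, 1, 0.4236, -0.4407, 0.11, 0, 0, 0.463, 1, 0.4236, -0.4407, 0.11, 0, 0, 0.463, 1, 0.4236, -0.4407, 0.11, 0, 0, 0.463, 1, 0.4236, -0.4407, 0.11, 0, 0, 0.463, 1, 0.4236, -0.4407, 0.11, 0, 0, 0.463, 1, 0.4236, -0.4407, 0.11, 0, 0, 0.463, 1]

```text
clock: 1.3
eef_pos: [421.8, -106.3, 142.7]
tcp_rot: [3.141, -0.001, -0.044]
contact_force: [0.8, -0.4, 0.0]
opening: 1.003
grasp_force: 0.0
```

send_rows:
  targets: [0.03, -0.095, 0.02, 0, 0, 0, 1, 0.03, -0.095, 0.02, 0, 0, 0, 1, 0.03, -0.095, 0.02, 0, 0, 0, 1, 0.03, -0.095, 0.02, 0, 0, 0, 1, 0.03, -0.095, 0.02, 0, 0, 0, 1]

```text
clock: 1.72
eef_pos: [455.6, -13.7, 122.5]
tcp_rot: [3.141, 0.001, -0.041]
contact_force: [1.2, -0.2, 0.4]
opening: 1.0
grasp_force: 0.0
```

```bash
cat > go.py <<'E'
from h import *
def shift(P,yaw=None,s=None):
    s=s or r.sense(); M=R.from_euler('xyz',s["tcp_rot"]); d=M.inv().apply(np.array(P)-s["eef_pos"])
    print("now",np.round(s["eef_pos"],1),np.round(s["tcp_rot"],3),"F",np.round(s["contact_force"],1),"T",np.round(s["wrist_torque"],2),"t",round(s["clock"],2),"open",round(s["opening"],3)); print("shift mm",np.round(d,1), "" if yaw is None else "wz %.3f"%-(yaw-s["tcp_rot"][2]))
E
python3 -c "
from go import *
shift([461.6,4.3,60],-.044)"
```

```text
now [455.6 -13.7 122.5] [ 3.141e+00  1.000e-03 -4.100e-02] F [ 1.2 -0.2  0.4] T [-0.07 -0.04 -0.01] t 1.72 open 1.0
shift mm [  5.3 -18.2  62.5] wz 0.003
```

send_rows:
  targets: [0.0053, -0.0182, 0.06, 0, 0, 0.003, 1, 0.0053, -0.0182, 0.06, 0, 0, 0.003, 1, 0.0053, -0.0182, 0.06, 0, 0, 0.003, 1, 0.0053, -0.0182, 0.06, 0, 0, 0.003, 1, 0.0053, -0.0182, 0.06, 0, 0, 0.003, 1]

```text
clock: 2.13
eef_pos: [462.0, 2.4, 63.7]
tcp_rot: [3.141, -0.001, -0.048]
contact_force: [0.2, 0.3, 0.8]
opening: 1.002
grasp_force: 0.0
```

```bash
python3 -c "
from go import *
shift([461.6,4.3,26],-.044)
f=cam('side');cv2.imwrite('pics/s1.png',cv2.resize(f['color'][150:230,180:320],(700,400),interpolation=cv2.INTER_CUBIC))"
```

```text
now [462.    2.4  63.7] [ 3.141e+00 -1.000e-03 -4.800e-02] F [0.2 0.3 0.8] T [-0.    0.04 -0.01] t 2.13 open 1.002
shift mm [-0.5 -1.9 37.7] wz -0.004
```

View pics/s1.png

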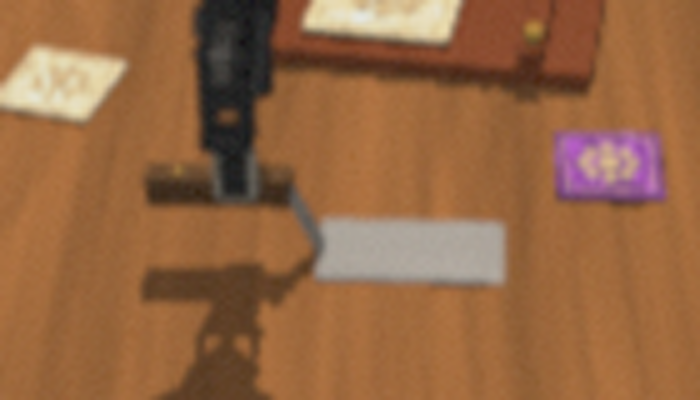

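The gripper is above the handle at (238,180), with the handle running from (150,180) to (290,185). I descend and close.

send_rows:
  targets: [-0.0005, -0.0015, 0.038, 0, 0, -0.004, 1, -0.0005, -0.0015, 0.038, 0, 0, -0.004, 1, -0.0005, -0.0015, 0.038, 0, 0, -0.004, 1, -0.0005, -0.0015, 0.038, 0, 0, -0.004, 0.2, -0.0005, -0.0015, 0.038, 0, 0, -0.004, -1, -0.0005, -0.0015, 0.038, 0, 0, -0.004, -1, -0.0005, -0.0015, 0.038, 0, 0, -0.004, -1, -0.0005, -0.0015, 0.038, 0, 0, -0.004, -1, -0.0005, -0.0015, 0.038, 0, 0, -0.004, -1, -0.0005, -0.0015, 0.038, 0, 0, -0.004, -1, -0.0005, -0.0015, 0.038, 0, 0, -0.004, -1]
  grip_force: 90

```text
clock: 3.1
eef_pos: [461.7, 4.9, 25.3]
tcp_rot: [-3.142, -0.001, -0.043]
contact_force: [-2.0, -0.2, 9.5]
opening: 0.172
grasp_force: 87.4
```

```bash
python3 -c "
from go import *
shift([461.6,4.3,106],-.044)"
```

```text
now [461.7   4.9  25.3] [-3.142e+00 -1.000e-03 -4.300e-02] F [-2.  -0.2  9.5] T [-0.1   0.08 -0.09] t 3.1 open 0.172
shift mm [  0.    0.6 -80.7] wz 0.001
```

```bash
cat >> go.py <<'E'
BO=np.array([533.6,247.2,12.]); BY=-0.179; TIP=np.array([142.,0,25.3])
def tip(O,yaw,wps,tipo=TIP,s=None,base=None):
    """wps: (x,y,h,theta_deg) of tip in frame O,yaw -> row 6 numbers in mm/rad from current pose"""
    s=s or r.sense(); M=R.from_euler('xyz',s["tcp_rot"]); p=np.array(s["eef_pos"])
    t=R.from_euler('z',-yaw).apply(p+M.apply(tipo)-O)
    x=M.as_matrix()[:,0]
    print("tip now",t.round(1),"pitch dn deg %.2f"%-np.degrees(np.arcsin(x[2])),"yaw %.3f"%np.arctan2(x[1],x[0]),"tcp",p.round(1),"F",np.round(s["contact_force"],1),"T",np.round(s["wrist_torque"],2),"t",round(s["clock"],2),"open",round(s["opening"],3))
    for w in wps:
        N=R.from_euler('z',yaw)*R.from_euler('x',np.pi)*R.from_euler('y',-np.radians(w[3]))
        P=O+R.from_euler('z',yaw).apply(w[:3])-N.apply(tipo)
        print(w,"->",(M.inv().apply(P-p)/1000).round(4).tolist(),(M.inv()*N).as_rotvec().round(4).tolist(),"tcp",P.round(0))
E
```

send_rows:
  targets: [0, 0, -0.02, 0, 0, 0, -1, 0, 0, -0.06, 0, 0, 0, -1, 0, 0, -0.1, 0, 0, 0, -1, 0, 0, -0.1, 0, 0, 0, -1, 0, 0, -0.1, 0, 0, 0, -1, 0, 0, -0.1, 0, 0, 0, -1]

```text
clock: 3.6
eef_pos: [460.8, 4.9, 124.5]
tcp_rot: [3.142, 0.0, -0.043]
contact_force: [0.4, 0.2, -0.8]
opening: 0.171
grasp_force: 87.8
```

```bash
python3 -c "
from go import *
tip(BO,BY,[(-54,-3.5,50,9),(-54,-3.5,12,9)])"
```

```text
tip now [ 112.2 -232.2   87.2] pitch dn deg 0.01 yaw -0.043 tcp [460.8   4.9 124.5] F [ 0.4  0.2 -0.8] T [0.   0.04 0.01] t 3.6 open 0.171
(-54, -3.5, 50, 9) -> [-0.1267, -0.2675, 0.0153] [0.0107, -0.1567, 0.1356] tcp [346. 278. 109.]
(-54, -3.5, 12, 9) -> [-0.1267, -0.2676, 0.0533] [0.0107, -0.1567, 0.1356] tcp [346. 278.  71.]
```

send_rows:
  targets: [-0.127, -0.2675, 0.015, 0.0107, -0.1567, 0.1356, -1, -0.127, -0.2675, 0.015, 0.0107, -0.1567, 0.1356, -1, -0.127, -0.2675, 0.015, 0.0107, -0.1567, 0.1356, -1, -0.127, -0.2675, 0.015, 0.0107, -0.1567, 0.1356, -1, -0.127, -0.2675, 0.015, 0.0107, -0.1567, 0.1356, -1, -0.127, -0.2675, 0.015, 0.0107, -0.1567, 0.1356, -1, -0.127, -0.2675, 0.015, 0.0107, -0.1567, 0.1356, -1, -0.127, -0.2675, 0.015, 0.0107, -0.1567, 0.1356, -1, -0.127, -0.2675, 0.015, 0.0107, -0.1567, 0.1356, -1, -0.127, -0.2675, 0.015, 0.0107, -0.1567, 0.1356, -1, -0.127, -0.2675, 0.015, 0.0107, -0.1567, 0.1356, -1, -0.127, -0.2675, 0.015, 0.0107, -0.1567, 0.1356, -1]

```text
clock: 4.6
eef_pos: [346.2, 276.3, 109.3]
tcp_rot: [3.141, 0.158, -0.181]
contact_force: [-0.3, 0.0, -0.6]
opening: 0.17
grasp_force: 88.2
```

```bash
python3 -c "
from go import *
tip(BO,BY,[(-54,-3.5,8,9)])
f=cam('side');g=cam('top')
O=BO+[0,0,0]
for c in (f,g): print(proj(c,r.sense()['eef_pos']+R.from_euler('xyz',r.sense()['tcp_rot']).apply(TIP)))
a=cv2.resize(f['color'][110:210,200:310],(440,400),interpolation=cv2.INTER_CUBIC);b=cv2.resize(g['color'][145:245,140:230],(360,400),interpolation=cv2.INTER_CUBIC)
cv2.imwrite('pics/s2.png',np.hstack([a,b]))"
```

```text
tip now [-53.3  -5.   50. ] pitch dn deg 9.03 yaw -0.181 tcp [346.2 276.3 109.3] F [-0.3  0.  -0.6] T [ 0.01 -0.04 -0.  ] t 4.6 open 0.17
(-54, -3.5, 8, 9) -> [0.0059, -0.0013, 0.0417] [0.0006, 0.0005, -0.0019] tcp [346. 278.  67.]
(np.float64(238.83320810088333), np.float64(135.37451255655247))
(np.float64(178.88830218881452), np.float64(217.13981713275572))
```

View pics/s2.png

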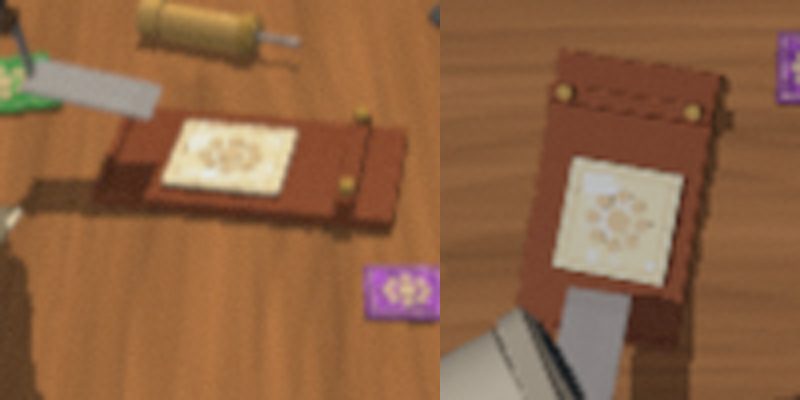

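The crops show the blade edge at left (158,103) and right (597,290). That is within 1 px of the prediction and centred on the plaque. I go down, then feel for the board.

send_rows:
  targets: [0.005, -0.0013, 0.02, 0, 0, 0, -1, 0.0059, -0.0013, 0.042, 0, 0, 0, -1, 0.0059, -0.0013, 0.042, 0, 0, 0, -1, 0.0059, -0.0013, 0.042, 0, 0, 0, -1, 0.0059, -0.0013, 0.042, 0, 0, 0, -1]

```text
clock: 5.12
eef_pos: [345.9, 278.8, 68.0]
tcp_rot: [-3.141, 0.157, -0.18]
contact_force: [-0.4, 0.3, -1.2]
opening: 0.174
grasp_force: 88.0
```

```bash
python3 -c "
from go import *
tip(BO,BY,[(-54,-3.5,3,9),(-54,-3.5,1.5,9),(-54,-3.5,.5,9),(-54,-3.5,0,9)])"
```

```text
tip now [-54.   -2.4   8.8] pitch dn deg 8.99 yaw -0.180 tcp [345.9 278.8  68. ] F [-0.4  0.3 -1.2] T [-0.03 -0.04 -0.03] t 5.12 open 0.174
(-54, -3.5, 3, 9) -> [0.0009, 0.0012, 0.0057] [-0.0003, -0.0002, -0.0008] tcp [346. 278.  62.]
(-54, -3.5, 1.5, 9) -> [0.0012, 0.0012, 0.0072] [-0.0003, -0.0002, -0.0008] tcp [346. 278.  61.]
(-54, -3.5, 0.5, 9) -> [0.0013, 0.0012, 0.0082] [-0.0003, -0.0002, -0.0008] tcp [346. 278.  60.]
(-54, -3.5, 0, 9) -> [0.0014, 0.0012, 0.0087] [-0.0003, -0.0002, -0.0008] tcp [346. 278.  59.]
```

send_rows:
  targets: [0.001, 0.0005, 0.004, 0, 0, 0, -1, 0.001, 0.0005, 0.0065, 0, 0, 0, -1, 0.001, 0.0005, 0.0065, 0, 0, 0, -1]

```text
clock: 5.37
eef_pos: [345.4, 278.5, 60.9]
tcp_rot: [-3.141, 0.157, -0.179]
contact_force: [-0.0, 0.4, -1.1]
opening: 0.17
grasp_force: 88.0
```

send_rows:
  targets: [0, 0, 0.0005, 0, 0, 0, -1, 0, 0, 0.0005, 0, 0, 0, -1]

```text
clock: 5.53
eef_pos: [345.3, 278.6, 60.4]
tcp_rot: [-3.141, 0.157, -0.179]
contact_force: [0.2, 0.1, -0.9]
opening: 0.171
grasp_force: 88.0
```

send_rows:
  targets: [0, 0, 0.0005, 0, 0, 0, -1, 0, 0, 0.0005, 0, 0, 0, -1]

```text
clock: 5.7
eef_pos: [345.2, 278.6, 59.8]
tcp_rot: [-3.141, 0.157, -0.179]
contact_force: [-0.2, 0.5, -1.3]
opening: 0.171
grasp_force: 88.0
```

```bash
python3 -c "
from go import *
tip(BO,BY,[(-54,-3.5,.5,9),(-54,-3.5,0,9)])"
```

```text
tip now [-54.7  -2.6   0.6] pitch dn deg 8.99 yaw -0.179 tcp [345.2 278.6  59.8] F [-0.2  0.5 -1.3] T [-0.03 -0.05  0.02] t 5.7 open 0.171
(-54, -3.5, 0.5, 9) -> [0.0007, 0.0009, 0.0] [-0.0001, -0.0002, -0.0] tcp [346. 278.  60.]
(-54, -3.5, 0, 9) -> [0.0008, 0.0009, 0.0005] [-0.0001, -0.0002, -0.0] tcp [346. 278.  59.]
```

send_rows:
  targets: [0, 0.0005, 0.0005, 0, 0, 0, -1, 0, 0.0005, 0.0005, 0, 0, 0, -1]

```text
clock: 5.87
eef_pos: [345.0, 278.1, 59.3]
tcp_rot: [-3.141, 0.157, -0.179]
contact_force: [0.6, 0.7, -0.9]
opening: 0.169
grasp_force: 88.0
```

send_rows:
  targets: [0, 0, 0.0004, 0, 0, 0, -1, 0, 0, 0.0004, 0, 0, 0, -1]

```text
clock: 6.03
eef_pos: [344.9, 278.1, 58.9]
tcp_rot: [-3.141, 0.157, -0.179]
contact_force: [-0.7, -0.2, 1.2]
opening: 0.178
grasp_force: 88.3
```

send_rows:
  targets: [0, 0, 0.0004, 0, 0, 0, -1, 0, 0, 0.0004, 0, 0, 0, -1]

```text
clock: 6.2
eef_pos: [344.9, 278.1, 58.6]
tcp_rot: [-3.141, 0.157, -0.179]
contact_force: [-1.6, 0.3, 2.9]
opening: 0.173
grasp_force: 88.5
```

```bash
python3 -c "
from go import *
tip(BO,BY,[(-54.9,-3.2,.3,8.9),(-45,-3.2,.3,8.4),(-35,-3.3,.3,7.4),(-25,-3.4,.3,6.5),(-15,-3.5,.3,5.7)])"
```

```text
tip now [-54.9  -3.2  -0.6] pitch dn deg 9.00 yaw -0.179 tcp [344.9 278.1  58.6] F [-1.6  0.3  2.9] T [-0.06 -0.03 -0.01] t 6.2 open 0.173
(-54.9, -3.2, 0.3, 8.9) -> [-0.0001, 0.0, -0.0007] [-0.0001, 0.0017, -0.0001] tcp [345. 278.  59.]
(-45, -3.2, 0.3, 8.4) -> [0.0094, 0.0, -0.001] [-0.0001, 0.0104, -0.0001] tcp [354. 276.  58.]
(-35, -3.3, 0.3, 7.4) -> [0.0189, 0.0001, -0.0001] [-0.0001, 0.0278, -0.0001] tcp [363. 275.  56.]
(-25, -3.4, 0.3, 6.5) -> [0.0285, 0.0002, 0.0006] [-0.0001, 0.0436, -0.0001] tcp [372. 273.  54.]
(-15, -3.5, 0.3, 5.7) -> [0.0381, 0.0003, 0.001] [-0.0001, 0.0575, -0.0001] tcp [382. 271.  52.]
```

send_rows:
  targets: [0, 0, -0.0008, 0, 0.0017, 0, -1, 0.0047, 0, -0.0009, 0, 0.006, 0, -1, 0.0094, 0, -0.001, 0, 0.0104, 0, -1, 0.0126, 0, -0.0007, 0, 0.0162, 0, -1, 0.0158, 0, -0.0004, 0, 0.022, 0, -1, 0.0189, 0.0001, -0.0001, 0, 0.0278, 0, -1, 0.0221, 0.0001, 0.0001, 0, 0.0331, 0, -1, 0.0253, 0.0001, 0.0004, 0, 0.0383, 0, -1, 0.0285, 0.0002, 0.0006, 0, 0.0436, 0, -1, 0.0285, 0.0002, 0.0006, 0, 0.0436, 0, -1]

```text
clock: 7.03
eef_pos: [373.0, 272.8, 53.3]
tcp_rot: [-3.141, 0.113, -0.179]
contact_force: [0.4, 0.1, -1.4]
opening: 0.17
grasp_force: 88.2
```

```bash
python3 -c "
from go import *
tip(BO,BY,[(-15,-3.5,.3,5.7),(0,-3.5,.3,4.7),(15,-3.5,.3,4.0)])
f=cam('side');g=cam('top')
a=cv2.resize(f['color'][120:200,210:310],(500,400),interpolation=cv2.INTER_CUBIC);b=cv2.resize(g['color'][145:245,150:225],(300,400),interpolation=cv2.INTER_CUBIC)
cv2.imwrite('pics/s3.png',np.hstack([a,b]))"
```

```text
tip now [-24.4  -3.4   0.2] pitch dn deg 6.45 yaw -0.179 tcp [373.  272.8  53.3] F [ 0.4  0.1 -1.4] T [-0.03 -0.08  0.01] t 7.03 open 0.17
(-15, -3.5, 0.3, 5.7) -> [0.009, 0.0001, 0.0007] [-0.0001, 0.0131, -0.0001] tcp [382. 271.  52.]
(0, -3.5, 0.3, 4.7) -> [0.0235, 0.0001, 0.0015] [-0.0001, 0.0305, -0.0001] tcp [396. 269.  49.]
(15, -3.5, 0.3, 4.0) -> [0.0382, 0.0001, 0.0016] [-0.0001, 0.0428, -0.0001] tcp [410. 266.  47.]
```

View pics/s3.png

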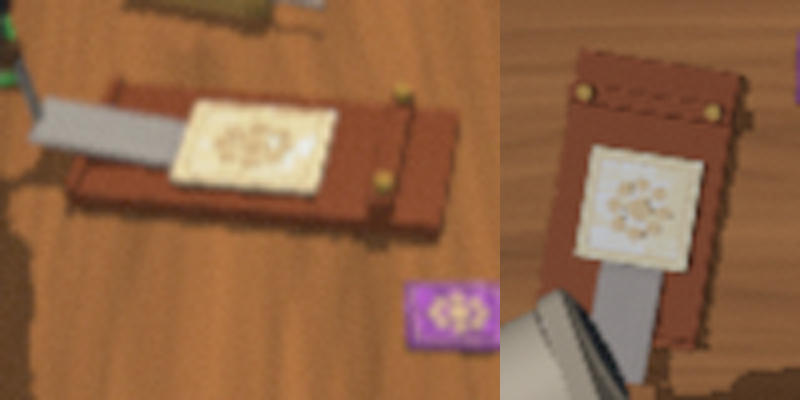

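The blade edge is under the plaque's near side: side (180,140), top (632,262). The plaque is sliding ahead and stays square. I continue.

send_rows:
  targets: [0.003, 0, 0.0002, 0, 0.0044, 0, -1, 0.006, 0, 0.0005, 0, 0.0088, 0, -1, 0.009, 0.0001, 0.0007, 0, 0.0131, 0, -1, 0.0126, 0.0001, 0.0009, 0, 0.0175, 0, -1, 0.0162, 0.0001, 0.0011, 0, 0.0218, 0, -1, 0.0199, 0.0001, 0.0013, 0, 0.0262, 0, -1, 0.0235, 0.0001, 0.0015, 0, 0.0305, 0, -1, 0.0272, 0.0001, 0.0015, 0, 0.0336, 0, -1, 0.0309, 0.0001, 0.0016, 0, 0.0366, 0, -1, 0.0345, 0.0001, 0.0016, 0, 0.0397, 0, -1, 0.0382, 0.0001, 0.0016, 0, 0.0428, 0, -1, 0.0382, 0.0001, 0.0016, 0, 0.0428, 0, -1]

```text
clock: 8.13
eef_pos: [410.4, 266.1, 47.5]
tcp_rot: [-3.141, 0.07, -0.179]
contact_force: [0.7, 0.2, -1.5]
opening: 0.171
grasp_force: 88.1
```

```bash
python3 - <<'E'
from go import *
tip(BO,BY,[(25,-3.5,.3,3.4),(35,-3.5,.3,1.6),(45,-3.5,.3,.8),(50,-3.5,.3,0.8)])
g=cam('top');hsv=cv2.cvtColor(g['color'],cv2.COLOR_BGR2HSV).astype(int)
m=((hsv[...,1]<110)&(hsv[...,1]>20)&(hsv[...,2]>150)).astype(np.uint8); m[:,:150]=0;m[:,225:]=0;m[:140]=0;m[240:]=0
k=max(cv2.findContours(cv2.morphologyEx(m,cv2.MORPH_CLOSE,np.ones((5,5))),0,1)[0],key=cv2.contourArea)
P=np.array([R.from_euler('z',-BY).apply(ray(g,u,v,19)-BO)[:2] for u,v in k[:,0,:].astype(float)],np.float32);print(cv2.minAreaRect(P))
E
```

```text
tip now [15.3 -3.4  0.4] pitch dn deg 3.99 yaw -0.179 tcp [410.4 266.1  47.5] F [ 0.7  0.2 -1.5] T [-0.01 -0.06  0.04] t 8.13 open 0.171
(25, -3.5, 0.3, 3.4) -> [0.0094, 0.0001, 0.0009] [-0.0003, 0.0103, -0.0002] tcp [420. 264.  46.]
(35, -3.5, 0.3, 1.6) -> [0.0187, 0.0001, 0.0046] [-0.0003, 0.0418, -0.0002] tcp [428. 263.  42.]
(45, -3.5, 0.3, 0.8) -> [0.0284, 0.0001, 0.0059] [-0.0003, 0.0557, -0.0002] tcp [438. 261.  40.]
(50, -3.5, 0.3, 0.8) -> [0.0334, 0.0001, 0.0056] [-0.0003, 0.0557, -0.0002] tcp [443. 260.  40.]
((51.516334533691406, -2.7840042114257812), (94.32461547851562, 95.06815338134766), 89.8948745727539)
```

send_rows:
  targets: [0.0031, 0, 0.0003, 0, 0.0034, 0, -1, 0.0063, 0, 0.0006, 0, 0.0069, 0, -1, 0.0094, 0.0001, 0.0009, 0, 0.0103, 0, -1, 0.0117, 0.0001, 0.0018, 0, 0.018, 0, -1, 0.014, 0.0001, 0.0027, 0, 0.026, 0, -1, 0.0163, 0.0001, 0.0037, 0, 0.034, 0, -1, 0.0187, 0.0001, 0.0046, 0, 0.0418, 0, -1, 0.0187, 0.0001, 0.0046, 0, 0.0418, 0, -1]

```text
clock: 8.85
eef_pos: [427.9, 262.7, 41.4]
tcp_rot: [-3.142, 0.028, -0.179]
contact_force: [1.4, 0.1, -1.3]
opening: 0.171
grasp_force: 88.2
```

```bash
cat >> go.py <<'E'
def plq(z=19,O=BO,yaw=BY,box=(140,240,150,225)):
    g=cam('top');hsv=cv2.cvtColor(g['color'],cv2.COLOR_BGR2HSV).astype(int)
    m=((hsv[...,1]<110)&(hsv[...,1]>20)&(hsv[...,2]>150)).astype(np.uint8); w=np.zeros_like(m); w[box[0]:box[1],box[2]:box[3]]=1; m*=w
    k=max(cv2.findContours(cv2.morphologyEx(m,cv2.MORPH_CLOSE,np.ones((5,5))),0,1)[0],key=cv2.contourArea)
    P=np.array([R.from_euler('z',-yaw).apply(ray(g,u,v,z)-O)[:2] for u,v in k[:,0,:].astype(float)],np.float32);print("plaque",cv2.minAreaRect(P)); return g
E
python3 - <<'E'
from go import *
tip(BO,BY,[(45,-3.5,.3,.8),(60,-3.5,.3,0.8),(75,-3.5,.3,.8)])
plq()
E
```

```text
tip now [34.5 -3.6  0.2] pitch dn deg 1.59 yaw -0.179 tcp [427.9 262.7  41.4] F [ 1.4  0.1 -1.3] T [-0.06 -0.19 -0.05] t 8.85 open 0.171
(45, -3.5, 0.3, 0.8) -> [0.0102, -0.0001, 0.0016] [-0.0001, 0.0138, 0.0001] tcp [438. 261.  40.]
(60, -3.5, 0.3, 0.8) -> [0.0252, -0.0001, 0.0012] [-0.0001, 0.0138, 0.0001] tcp [453. 258.  40.]
(75, -3.5, 0.3, 0.8) -> [0.0402, -0.0001, 0.0007] [-0.0001, 0.0138, 0.0001] tcp [467. 256.  40.]
plaque ((51.536956787109375, -2.89739990234375), (94.74661254882812, 96.13633728027344), 89.75279235839844)
```

send_rows:
  targets: [0.0034, 0, 0.0005, 0, 0.0046, 0, -1, 0.0068, 0, 0.0011, 0, 0.0092, 0, -1, 0.0102, 0, 0.0016, 0, 0.0138, 0, -1, 0.014, 0, 0.0015, 0, 0.0138, 0, -1, 0.0177, 0, 0.0014, 0, 0.0138, 0, -1, 0.0215, 0, 0.0013, 0, 0.0138, 0, -1, 0.0252, 0, 0.0012, 0, 0.0138, 0, -1, 0.029, 0, 0.0011, 0, 0.0138, 0, -1, 0.0327, 0, 0.001, 0, 0.0138, 0, -1, 0.0365, 0, 0.0009, 0, 0.0138, 0, -1, 0.0402, 0, 0.0007, 0, 0.0138, 0, -1, 0.0402, 0, 0.0007, 0, 0.0138, 0, -1]

```text
clock: 9.9
eef_pos: [468.1, 255.5, 39.8]
tcp_rot: [-3.141, 0.014, -0.179]
contact_force: [0.4, -0.4, -1.5]
opening: 0.172
grasp_force: 88.0
```

```bash
python3 - <<'E'
from go import *
tip(BO,BY,[(80,-3.5,.3,.8),(85,-3.5,.3,0.8),(90,-3.5,.3,.8)])
plq()
E
```

```text
tip now [75.7 -3.5  0.5] pitch dn deg 0.82 yaw -0.179 tcp [468.1 255.5  39.8] F [ 0.4 -0.4 -1.5] T [-0.07 -0.02 -0.01] t 9.9 open 0.172
(80, -3.5, 0.3, 0.8) -> [0.0043, -0.0, 0.0002] [-0.0004, 0.0003, -0.0004] tcp [472. 255.  40.]
(85, -3.5, 0.3, 0.8) -> [0.0093, -0.0, 0.0001] [-0.0004, 0.0003, -0.0004] tcp [477. 254.  40.]
(90, -3.5, 0.3, 0.8) -> [0.0143, -0.0, 0.0] [-0.0004, 0.0003, -0.0004] tcp [482. 253.  40.]
plaque ((-77.6506576538086, 54.328834533691406), (153.0970458984375, 97.38815307617188), 26.49988555908203)
```

send_rows:
  targets: [0.0035, 0, 0.0002, 0, 0, 0, -1, 0.007, 0, 0.0002, 0, 0, 0, -1, 0.0105, 0, 0.0001, 0, 0, 0, -1, 0.014, 0, 0, 0, 0, 0, -1, 0.0165, 0, 0, 0, 0, 0, -1, 0.0165, 0, 0, 0, 0, 0, -1]

```text
clock: 10.45
eef_pos: [484.2, 252.6, 39.5]
tcp_rot: [-3.141, 0.014, -0.179]
contact_force: [-0.6, -0.7, -0.7]
opening: 0.169
grasp_force: 88.2
```

send_rows:
  targets: [0.001, 0, 0, 0, 0, 0, -1, 0.002, 0, 0, 0, 0, 0, -1, 0.002, 0, 0, 0, 0, 0, -1]

```text
clock: 10.7
eef_pos: [485.5, 252.3, 39.5]
tcp_rot: [-3.141, 0.015, -0.179]
contact_force: [-1.9, 0.2, 0.3]
opening: 0.167
grasp_force: 88.2
```

```bash
python3 - <<'E'
from go import *
tip(BO,BY,[])
g=plq(box=(140,240,168,225))
f=cam('side')
a=cv2.resize(f['color'][120:200,210:310],(500,400),interpolation=cv2.INTER_CUBIC);b=cv2.resize(g['color'][145:245,150:225],(300,400),interpolation=cv2.INTER_CUBIC)
cv2.imwrite('pics/s4.png',np.hstack([a,b]))
E
```

```text
tip now [93.4 -3.6  0.1] pitch dn deg 0.85 yaw -0.179 tcp [485.5 252.3  39.5] F [-1.9  0.2  0.3] T [-0.04  0.05 -0.02] t 10.7 open 0.167
plaque ((-14.484115600585938, 2.40936279296875), (103.96379089355469, 228.3163299560547), 89.51318359375)
```

View pics/s4.png

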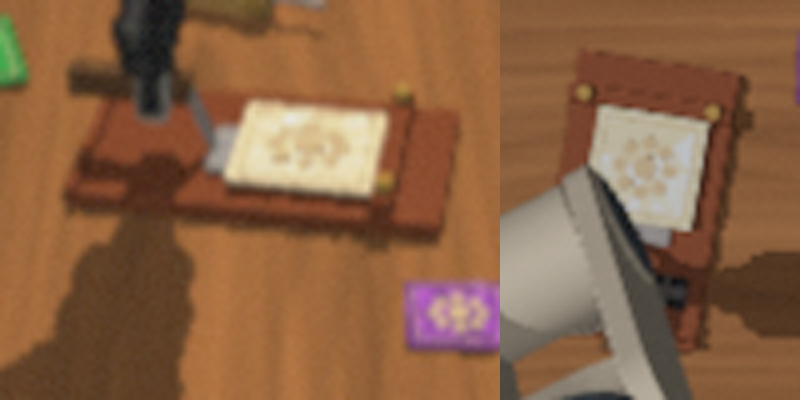

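The plaque sits against the fence: side (388,150), top (650,105). A strip of blade still shows behind it, so I creep on and feel for the fence.

send_rows:
  targets: [0.0005, 0, -0.0001, 0, 0, 0, -1, 0.001, 0, -0.0001, 0, 0, 0, -1, 0.001, 0, -0.0001, 0, 0, 0, -1]

```text
clock: 11.05
eef_pos: [486.3, 252.1, 39.6]
tcp_rot: [-3.142, 0.015, -0.179]
contact_force: [-1.2, 0.5, -0.4]
opening: 0.167
grasp_force: 88.2
```

send_rows:
  targets: [0.0005, 0, 0, 0, 0, 0, -1, 0.001, 0, 0, 0, 0, 0, -1, 0.001, 0, 0, 0, 0, 0, -1]

```text
clock: 11.3
eef_pos: [487.3, 251.9, 39.5]
tcp_rot: [3.142, 0.015, -0.179]
contact_force: [-1.8, 0.1, -0.3]
opening: 0.174
grasp_force: 88.3
```

send_rows:
  targets: [0.0005, 0, 0, 0, 0, 0, -1, 0.001, 0, 0, 0, 0, 0, -1, 0.001, 0, 0, 0, 0, 0, -1]

```text
clock: 11.55
eef_pos: [488.3, 251.7, 39.5]
tcp_rot: [3.142, 0.015, -0.179]
contact_force: [-2.6, 0.1, 0.8]
opening: 0.169
grasp_force: 88.3
```

send_rows:
  targets: [0.0005, 0, -0.0002, 0, 0, 0, -1, 0.001, 0, -0.0002, 0, 0, 0, -1, 0.001, 0, -0.0002, 0, 0, 0, -1]

```text
clock: 11.8
eef_pos: [489.4, 251.5, 39.7]
tcp_rot: [-3.142, 0.015, -0.179]
contact_force: [-1.6, -0.2, 0.0]
opening: 0.169
grasp_force: 88.3
```

send_rows:
  targets: [0.0005, 0, 0, 0, 0, 0, -1, 0.001, 0, 0, 0, 0, 0, -1, 0.001, 0, 0, 0, 0, 0, -1]

```text
clock: 12.05
eef_pos: [490.4, 251.3, 39.7]
tcp_rot: [-3.142, 0.015, -0.179]
contact_force: [-2.6, 1.1, -0.5]
opening: 0.169
grasp_force: 88.3
```

send_rows:
  targets: [0.0005, 0, 0, 0, 0, 0, -1, 0.001, 0, 0, 0, 0, 0, -1, 0.001, 0, 0, 0, 0, 0, -1]

```text
clock: 12.3
eef_pos: [491.4, 251.2, 39.7]
tcp_rot: [-3.141, 0.015, -0.179]
contact_force: [-2.5, 0.9, -0.2]
opening: 0.171
grasp_force: 88.3
```

send_rows:
  targets: [0.0005, 0, 0, 0, 0, 0, -1, 0.001, 0, 0, 0, 0, 0, -1, 0.001, 0, 0, 0, 0, 0, -1]

```text
clock: 12.55
eef_pos: [491.5, 251.0, 39.6]
tcp_rot: [3.141, 0.016, -0.179]
contact_force: [-5.9, 1.3, 1.7]
opening: 0.171
grasp_force: 88.6
```

send_rows:
  targets: [0.0005, 0, 0, 0, 0, 0, -1, 0.001, 0, 0, 0, 0, 0, -1, 0.001, 0, 0, 0, 0, 0, -1]

```text
clock: 12.8
eef_pos: [491.6, 250.8, 39.5]
tcp_rot: [3.141, 0.018, -0.179]
contact_force: [-9.7, 2.8, 4.0]
opening: 0.174
grasp_force: 88.9
```

The fence is felt at board x ≈ 99.5: the position stalled and the force rose to 10 N. I ease off, then lift.

send_rows:
  targets: [-0.001, 0, -0.0003, 0, 0, 0, -1, -0.0022, 0, -0.0006, 0, 0, 0, -1, -0.0022, 0, -0.002, 0, 0, 0, -1, -0.0025, 0, -0.003, 0, 0.005, 0, -1, -0.003, 0, -0.0045, 0, 0.01, 0, -1, -0.003, 0, -0.006, 0, 0.015, 0, -1, -0.003, 0, -0.008, 0, 0.02, 0, -1, -0.003, 0, -0.012, 0, 0.02, 0, -1, -0.003, 0, -0.016, 0, 0.02, 0, -1, -0.003, 0, -0.02, 0, 0.02, 0, -1, -0.003, 0, -0.025, 0, 0.02, 0, -1, -0.003, 0, -0.025, 0, 0.02, 0, -1]

```text
clock: 13.8
eef_pos: [491.4, 251.6, 65.9]
tcp_rot: [-3.141, -0.006, -0.179]
contact_force: [1.1, -0.1, -2.4]
opening: 0.171
grasp_force: 87.9
```

```bash
python3 - <<'E'
from go import *
tip(BO,BY,[])
g=cam('top')
f=cam('side')
a=cv2.resize(f['color'][110:190,210:310],(500,400),interpolation=cv2.INTER_CUBIC);b=cv2.resize(g['color'][145:245,150:225],(300,400),interpolation=cv2.INTER_CUBIC)
cv2.imwrite('pics/s5.png',np.hstack([a,b]))
E
```

```text
tip now [99.8 -3.2 29.5] pitch dn deg -0.37 yaw -0.179 tcp [491.4 251.6  65.9] F [ 1.1 -0.1 -2.4] T [-0.03  0.16  0.01] t 13.8 open 0.171
```

View pics/s5.png

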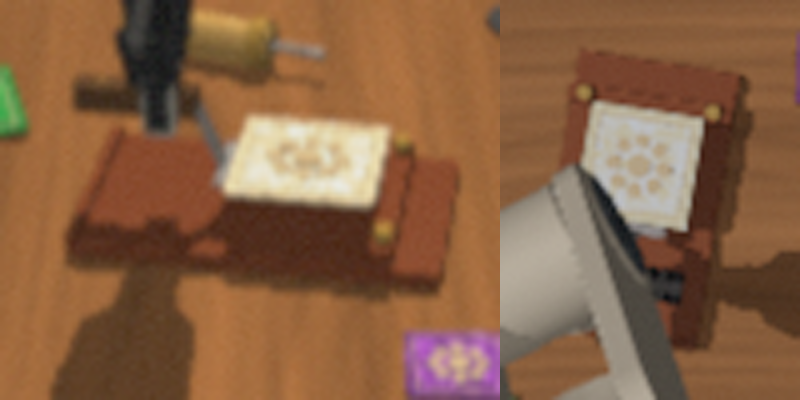

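The plaque is up on the blade and level: side (305,160), top (645,165). I carry it gently over to the rack.

send_rows:
  targets: [0.0003, 0.0024, -0.001, 0, 0, -0.002, -1, 0.0009, 0.0069, -0.002, 0, 0, -0.0058, -1, 0.0018, 0.0137, -0.004, 0, 0, -0.0115, -1, 0.003, 0.0229, -0.006, 0, 0, -0.019, -1, 0.0045, 0.0343, -0.008, 0, 0, -0.0287, -1, 0.0063, 0.0481, -0.011, 0, 0, -0.04, -1, 0.0081, 0.0619, -0.014, 0, 0, -0.0517, -1, 0.0099, 0.0756, -0.017, 0, 0, -0.0631, -1, 0.0117, 0.0893, -0.02, 0, 0, -0.0746, -1, 0.0135, 0.103, -0.023, 0, 0, -0.086, -1, 0.0153, 0.1169, -0.026, 0, 0, -0.0976, -1, 0.0171, 0.1306, -0.029, 0, 0, -0.109, -1]

```text
clock: 14.9
eef_pos: [483.6, 118.2, 94.0]
tcp_rot: [3.141, -0.005, -0.069]
contact_force: [0.5, 0.4, -2.2]
opening: 0.171
grasp_force: 87.9
```

send_rows:
  targets: [0.0002, 0.0109, 0, 0, 0, -0.0092, -1, 0.0004, 0.0217, 0, 0, 0, -0.0183, -1, 0.0005, 0.0326, 0, 0, 0, -0.0275, -1, 0.0007, 0.0434, 0, 0, 0, -0.0367, -1, 0.0009, 0.0543, 0, 0, 0, -0.0458, -1, 0.001, 0.0651, 0, 0, 0, -0.055, -1, 0.0012, 0.076, 0, 0, 0, -0.0642, -1, 0.0014, 0.0868, 0, 0, 0, -0.0733, -1, 0.0016, 0.0977, 0, 0, 0, -0.0825, -1, 0.0018, 0.1085, 0, 0, 0, -0.0917, -1, 0.0019, 0.1194, 0, 0, 0, -0.1008, -1, 0.0021, 0.1302, 0, 0, 0, -0.11, -1]

```text
clock: 15.9
eef_pos: [476.4, -11.5, 94.0]
tcp_rot: [3.14, -0.005, 0.04]
contact_force: [-0.3, 0.2, -1.9]
opening: 0.175
grasp_force: 87.9
```

send_rows:
  targets: [-0.001, 0.0116, 0, 0, 0, -0.0092, -1, -0.0019, 0.0233, 0, 0, 0, -0.0183, -1, -0.0029, 0.0349, 0, 0, 0, -0.0275, -1, -0.0039, 0.0465, 0, 0, 0, -0.0367, -1, -0.0048, 0.0582, 0, 0, 0, -0.0458, -1, -0.0058, 0.0698, 0, 0, 0, -0.055, -1, -0.0068, 0.0814, 0, 0, 0, -0.0642, -1, -0.0077, 0.0931, 0, 0, 0, -0.0733, -1, -0.0087, 0.1047, 0, 0, 0, -0.0825, -1, -0.0097, 0.1163, 0, 0, 0, -0.0917, -1, -0.0106, 0.128, 0, 0, 0, -0.1008, -1, -0.0116, 0.1396, 0, 0, 0, -0.11, -1]

```text
clock: 16.9
eef_pos: [470.2, -151.4, 94.1]
tcp_rot: [3.14, -0.004, 0.15]
contact_force: [0.1, -0.6, -2.0]
opening: 0.17
grasp_force: 88.0
```

send_rows:
  targets: [-0.0028, 0.0141, 0, 0, 0, -0.0118, -1, -0.0056, 0.0284, 0, 0, 0, -0.0236, -1, -0.0083, 0.0425, 0, 0, 0, -0.0354, -1, -0.0111, 0.0567, 0, 0, 0, -0.0472, -1, -0.0139, 0.0708, 0, 0, 0, -0.0589, -1, -0.0167, 0.0851, 0, 0, 0, -0.0708, -1, -0.0195, 0.0992, 0, 0, 0, -0.0825, -1, -0.0218, 0.111, 0, 0, 0, -0.0924, -1, -0.0236, 0.1205, 0, 0, 0, -0.1002, -1, -0.025, 0.1275, 0, 0, 0, -0.1061, -1, -0.0259, 0.1322, 0, 0, 0, -0.11, -1, -0.0264, 0.1346, 0, 0, 0, -0.112, -1]

```text
clock: 17.9
eef_pos: [464.7, -287.8, 94.0]
tcp_rot: [3.14, -0.005, 0.262]
contact_force: [0.1, 0.3, -2.5]
opening: 0.173
grasp_force: 87.9
```

```bash
cat >> go.py <<'E'
RO=np.array([557.3,-262.1,24.]); RY=0.262
E
python3 - <<'E'
from go import *
tip(RO,RY,[(47.5,-.6,40,0)])
g=cam('top'); f=cam('side')
hsv=cv2.cvtColor(g['color'],cv2.COLOR_BGR2HSV).astype(int)
s=r.sense(); zt=(s['eef_pos'][2]-25.3)+8
print('ztop',zt, proj(g,[*RO[:2],zt]))
pu,pv=map(int,proj(g,[*RO[:2],zt]))
a=cv2.resize(f['color'][215:315,215:325],(440,400),interpolation=cv2.INTER_CUBIC);b=cv2.resize(g['color'][pv-50:pv+50,pu-45:pu+45],(360,400),interpolation=cv2.INTER_CUBIC)
cv2.imwrite('pics/s6.png',np.hstack([a,b]))
m=((hsv[...,1]<85)&(hsv[...,1]>15)&(hsv[...,2]>150)).astype(np.uint8); w=np.zeros_like(m); w[pv-40:pv+30,pu-30:pu+35]=1; m*=w
k=max(cv2.findContours(m,0,1)[0],key=cv2.contourArea)
P=np.array([R.from_euler('z',-RY).apply(ray(g,u,v,zt)-RO)[:2] for u,v in k[:,0,:].astype(float)],np.float32);print("plaque in rack frame",cv2.minAreaRect(P), P.min(0),P.max(0))
E
```

```text
tip now [46.1 -0.9 45.4] pitch dn deg -0.26 yaw 0.262 tcp [ 464.7 -287.8   94. ] F [ 0.1  0.3 -2.5] T [-0.06  0.17 -0.01] t 17.9 open 0.173
(47.5, -0.6, 40, 0) -> [0.0015, -0.0002, 0.0047] [0.0021, -0.0045, -0.0003] tcp [ 466. -287.   89.]
ztop 76.73655090846314 (np.float64(335.30754641341804), np.float64(190.11464006535272))
plaque in rack frame ((-3.336456298828125, 0.4433250427246094), (95.03047943115234, 94.89656829833984), 89.87013244628906) [-50.78696 -47.15776] [44.051777 47.99567 ]
```

View pics/s6.png

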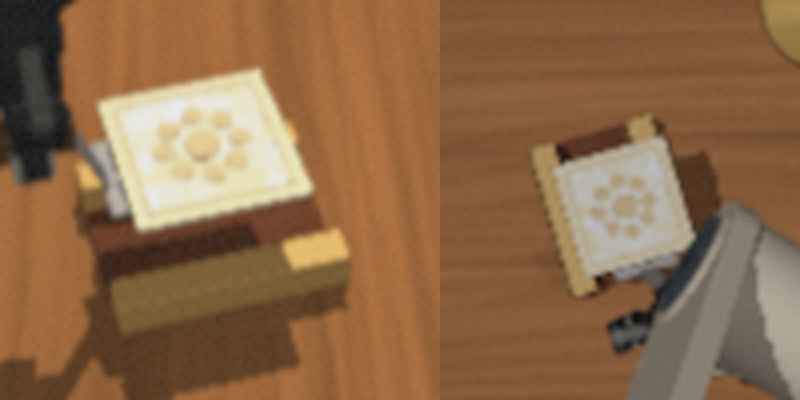

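Side view (205,150) and top view (625,205) show the plaque square over the rails, 3 mm short. I lower it gently.

send_rows:
  targets: [0.001, 0, 0.001, 0, 0, 0, -1, 0.002, 0, 0.004, 0.001, -0.002, 0, -1, 0.003, -0.0002, 0.009, 0.002, -0.004, 0, -1, 0.003, -0.0002, 0.015, 0.002, -0.0045, 0, -1, 0.003, -0.0002, 0.021, 0.002, -0.0045, 0, -1, 0.003, -0.0002, 0.027, 0.002, -0.0045, 0, -1, 0.003, -0.0002, 0.032, 0.002, -0.0045, 0, -1, 0.003, -0.0002, 0.036, 0.002, -0.0045, 0, -1, 0.003, -0.0002, 0.039, 0.002, -0.0045, 0, -1, 0.003, -0.0002, 0.041, 0.002, -0.0045, 0, -1, 0.003, -0.0002, 0.042, 0.002, -0.0045, 0, -1, 0.003, -0.0002, 0.042, 0.002, -0.0045, 0, -1]

```text
clock: 19.0
eef_pos: [468.0, -286.3, 51.9]
tcp_rot: [-3.142, 0.0, 0.262]
contact_force: [0.3, -0.1, -2.2]
opening: 0.173
grasp_force: 87.9
```

send_rows:
  targets: [0, 0, 0.0005, 0, 0, 0, -1, 0, 0, 0.001, 0, 0, 0, -1, 0, 0, 0.002, 0, 0, 0, -1, 0, 0, 0.003, 0, 0, 0, -1, 0, 0, 0.004, 0, 0, 0, -1, 0, 0, 0.005, 0, 0, 0, -1, 0, 0, 0.006, 0, 0, 0, -1, 0, 0, 0.007, 0, 0, 0, -1, 0, 0, 0.008, 0, 0, 0, -1, 0, 0, 0.009, 0, 0, 0, -1, 0, 0, 0.01, 0, 0, 0, -1, 0, 0, 0.01, 0, 0, 0, -1]

```text
clock: 20.0
eef_pos: [468.0, -286.2, 41.8]
tcp_rot: [-3.142, 0.0, 0.262]
contact_force: [-0.6, -0.1, -1.7]
opening: 0.171
grasp_force: 88.1
```

```bash
python3 - <<'E'
from go import *
tip(RO,RY,[(49,-.6,-8,0),(49,-.6,-10,0),(-72,-.6,-10,0)])
E
```

```text
tip now [49.5 -0.2 -7.5] pitch dn deg 0.01 yaw 0.262 tcp [ 468.  -286.2   41.8] F [-0.6 -0.1 -1.7] T [-0.03  0.1  -0.01] t 20.0 open 0.171
(49, -0.6, -8, 0) -> [-0.0005, 0.0004, 0.0005] [-0.0001, 0.0001, -0.0001] tcp [ 468. -287.   41.]
(49, -0.6, -10, 0) -> [-0.0005, 0.0004, 0.0025] [-0.0001, 0.0001, -0.0001] tcp [ 468. -287.   39.]
(-72, -0.6, -10, 0) -> [-0.1215, 0.0004, 0.0026] [-0.0001, 0.0001, -0.0001] tcp [ 351. -318.   39.]
```

send_rows:
  targets: [0, 0.0003, 0.001, 0, 0, 0, -1, 0, 0.0003, 0.002, 0, 0, 0, -1, 0, 0.0003, 0.003, 0, 0, 0, -1, 0, 0.0003, 0.003, 0, 0, 0, -1]

```text
clock: 20.33
eef_pos: [468.0, -286.5, 38.8]
tcp_rot: [-3.141, 0.0, 0.262]
contact_force: [-0.0, 0.3, -1.9]
opening: 0.172
grasp_force: 88.1
```

```bash
python3 - <<'E'
from go import *
tip(RO,RY,[])
f=cam('side');cv2.imwrite('pics/s7.png',cv2.resize(f['color'][220:310,215:325],(733,600),interpolation=cv2.INTER_CUBIC))
E
```

```text
tip now [ 49.4  -0.5 -10.5] pitch dn deg 0.01 yaw 0.262 tcp [ 468.  -286.5   38.8] F [-0.   0.3 -1.9] T [ 0.01  0.06 -0.  ] t 20.33 open 0.172
```

View pics/s7.png

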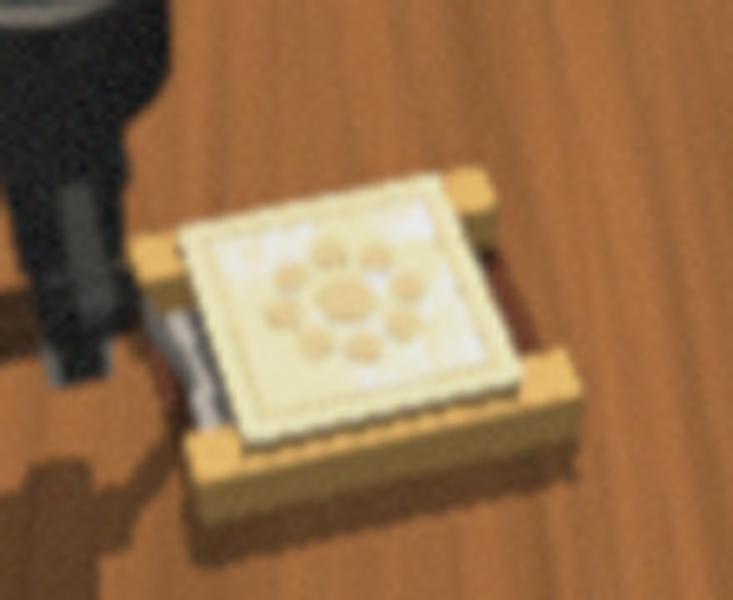

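The plaque rests on both rails, centred at (350,310), and the blade sits below it at (195,370). I draw the blade out.

send_rows:
  targets: [-0.002, 0, 0, 0, 0, 0, -1, -0.005, 0, 0, 0, 0, 0, -1, -0.009, 0, 0, 0, 0, 0, -1, -0.014, 0, 0, 0, 0, 0, -1, -0.019, 0, 0, 0, 0, 0, -1, -0.024, 0, 0, 0, 0, 0, -1, -0.029, 0, 0, 0, 0, 0, -1, -0.034, 0, 0, 0, 0, 0, -1, -0.039, 0, 0, 0, 0, 0, -1, -0.044, 0, 0, 0, 0, 0, -1]

```text
clock: 21.22
eef_pos: [425.1, -298.2, 39.1]
tcp_rot: [3.141, -0.0, 0.262]
contact_force: [-0.4, 0.1, -1.4]
opening: 0.169
grasp_force: 88.1
```

send_rows:
  targets: [-0.007, 0, 0, 0, 0, 0, -1, -0.015, 0, 0, 0, 0, 0, -1, -0.023, 0, 0, 0, 0, 0, -1, -0.031, 0, 0, 0, 0, 0, -1, -0.039, 0, 0, 0, 0, 0, -1, -0.047, 0, 0, 0, 0, 0, -1, -0.055, 0, 0, 0, 0, 0, -1, -0.063, 0, 0, 0, 0, 0, -1, -0.071, 0, 0, 0, 0, 0, -1, -0.079, 0, 0, 0, 0, 0, -1, -0.087, 0, 0, 0, 0, 0, -1, -0.094, 0, 0, 0, 0, 0, -1]

```text
clock: 22.22
eef_pos: [334.0, -322.5, 39.1]
tcp_rot: [3.142, -0.0, 0.262]
contact_force: [0.1, 0.3, -0.7]
opening: 0.17
grasp_force: 88.1
```

```bash
python3 - <<'E'
from go import *
tip(RO,RY,[])
s=r.sense(); shift([400,-80,100],0.0)
g=cam('top');hsv=cv2.cvtColor(g['color'],cv2.COLOR_BGR2HSV).astype(int)
m=((hsv[...,1]<85)&(hsv[...,1]>15)&(hsv[...,2]>150)).astype(np.uint8); w=np.zeros_like(m); pu,pv=map(int,proj(g,RO)); w[pv-35:pv+22,pu-30:pu+30]=1; m*=w
k=max(cv2.findContours(m,0,1)[0],key=cv2.contourArea)
P=np.array([R.from_euler('z',-RY).apply(ray(g,u,v,30)-RO)[:2] for u,v in k[:,0,:].astype(float)],np.float32);print("plaque in rack frame",cv2.minAreaRect(P))
E
```

```text
tip now [-89.3  -0.5 -10.2] pitch dn deg -0.00 yaw 0.262 tcp [ 334.  -322.5   39.1] F [ 0.1  0.3 -0.7] T [-0.05  0.05 -0.02] t 22.22 open 0.17
now [ 334.  -322.5   39.1] [ 3.142 -0.     0.262] F [ 0.1  0.3 -0.7] T [-0.05  0.05 -0.02] t 22.22 open 0.17
shift mm [ 126.5 -217.2  -61. ] wz 0.262
plaque in rack frame ((0.37697601318359375, 0.4146232604980469), (96.5055923461914, 95.81893157958984), 89.92281341552734)
```

send_rows:
  targets: [0, 0, -0.03, 0, 0, 0, -1, 0, 0, -0.061, 0, 0, 0, -1, 0.01, -0.015, -0.061, 0, 0, 0.02, -1, 0.03, -0.046, -0.061, 0, 0, 0.05, -1, 0.05, -0.077, -0.061, 0, 0, 0.08, -1, 0.07, -0.108, -0.061, 0, 0, 0.12, -1, 0.09, -0.139, -0.061, 0, 0, 0.16, -1, 0.11, -0.169, -0.061, 0, 0, 0.2, -1, 0.13, -0.2, -0.061, 0, 0, 0.24, -1, 0.145, -0.222, -0.061, 0, 0, 0.262, -1, 0.151, -0.231, -0.061, 0, 0, 0.262, -1, 0.151, -0.231, -0.061, 0, 0, 0.262, -1]

```text
clock: 23.27
eef_pos: [421.7, -58.2, 100.2]
tcp_rot: [-3.141, -0.001, 0.003]
contact_force: [-0.3, -1.2, -1.5]
opening: 0.169
grasp_force: 88.1
```

send_rows:
  targets: [0, 0, 0.01, 0, 0, 0, -1, 0, 0, 0.03, 0, 0, 0, -1, 0, 0, 0.05, 0, 0, 0, -1, 0, 0, 0.062, 0, 0, 0, -1, 0, 0, 0.068, 0, 0, 0, -1, 0, 0, 0.071, 0, 0, 0, -1, 0, 0, 0.0725, 0, 0, 0, -1, 0, 0, 0.0725, 0, 0, 0, -1]

```text
clock: 23.93
eef_pos: [421.1, -60.5, 27.8]
tcp_rot: [3.141, -0.0, -0.0]
contact_force: [0.3, -0.0, -0.6]
opening: 0.166
grasp_force: 88.1
```

```bash
python3 - <<'E'
from go import *
tip(np.zeros(3),0,[])
E
```

```text
tip now [563.1 -60.5   2.5] pitch dn deg -0.03 yaw -0.000 tcp [421.1 -60.5  27.8] F [ 0.3 -0.  -0.6] T [-0.01  0.08  0.01] t 23.93 open 0.166
```

send_rows:
  targets: [0, 0, 0.0008, 0, 0, 0, -1, 0, 0, 0.0016, 0, 0, 0, -1, 0, 0, 0.0016, 0, 0, 0, -1]

```text
clock: 24.18
eef_pos: [421.2, -60.2, 26.3]
tcp_rot: [3.141, -0.001, -0.0]
contact_force: [-0.6, 0.2, -1.6]
opening: 0.174
grasp_force: 88.1
```

send_rows:
  targets: [0, 0, 0.0005, 0, 0, 0, -1, 0, 0, 0.0005, 0, 0, 0, -1]

```text
clock: 24.35
eef_pos: [421.1, -60.1, 25.6]
tcp_rot: [3.141, -0.001, 0.0]
contact_force: [0.4, -0.4, -0.2]
opening: 0.172
grasp_force: 88.2
```

send_rows:
  targets: [0, 0, 0.0005, 0, 0, 0, -1, 0, 0, 0.0005, 0, 0, 0, -1]

```text
clock: 24.52
eef_pos: [420.9, -60.1, 25.3]
tcp_rot: [3.141, -0.0, 0.0]
contact_force: [-2.6, 0.5, 9.9]
opening: 0.172
grasp_force: 90.0
```

send_rows:
  targets: [0, 0, -0.0004, 0, 0, 0, -1, 0, 0, -0.0004, 0, 0, 0, -0.5, 0, 0, -0.0004, 0, 0, 0, 0, 0, 0, -0.0004, 0, 0, 0, 0.3, 0, 0, -0.0004, 0, 0, 0, 0.3, 0, 0, -0.0004, 0, 0, 0, 0.3]

```text
clock: 25.02
eef_pos: [420.8, -60.1, 25.3]
tcp_rot: [3.142, 0.0, -0.0]
contact_force: [-0.0, 0.7, -0.1]
opening: 0.65
grasp_force: 0.0
```

send_rows:
  targets: [0, 0, -0.02, 0, 0, 0, 0.3, 0, 0, -0.05, 0, 0, 0, 0.3, 0, 0, -0.09, 0, 0, 0, 0.3, 0, 0, -0.13, 0, 0, 0, 0.3, -0.03, 0, -0.16, 0, 0, 0, 0.3, -0.06, 0, -0.19, 0, 0, 0, 0.3, -0.08, 0, -0.2, 0, 0, 0, 0.3, -0.08, 0, -0.2, 0, 0, 0, 0.3, -0.08, 0, -0.2, 0, 0, 0, 0.3]

```text
clock: 25.77
eef_pos: [340.8, -60.2, 226.0]
tcp_rot: [3.141, -0.003, -0.001]
contact_force: [1.0, 0.4, 0.1]
opening: 0.651
grasp_force: 0.0
```

```bash
python3 - <<'E'
from go import *
tip(np.zeros(3),0,[])
f=cam('side');g=cam('top')
a=cv2.resize(f['color'][130:330,190:340],(400,533),interpolation=cv2.INTER_CUBIC);b=cv2.resize(g['color'][130:263,260:360],(400,533),interpolation=cv2.INTER_CUBIC)
cv2.imwrite('pics/s8.png',np.hstack([a,b]))
E
```

```text
tip now [482.9 -60.3 201.1] pitch dn deg -0.17 yaw -0.001 tcp [340.8 -60.2 226. ] F [1.  0.4 0.1] T [-0.02 -0.05 -0.04] t 25.77 open 0.651
```

View pics/s8.png

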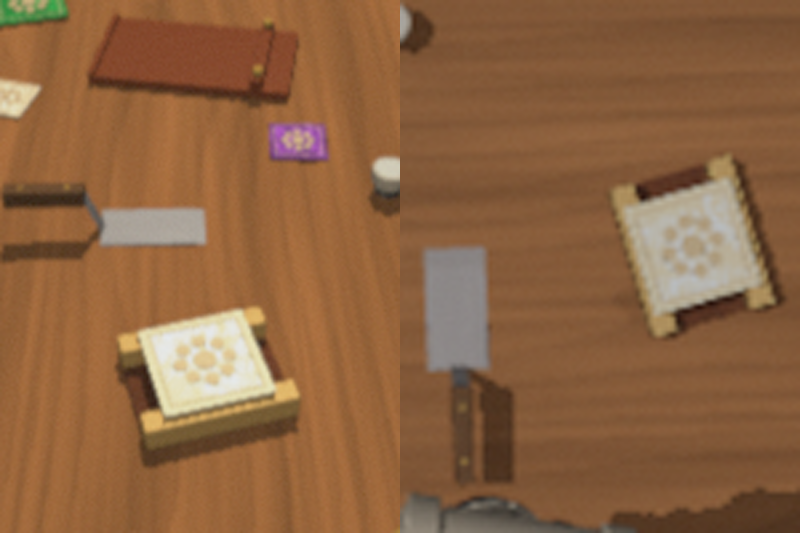

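The plaque lies square across both rails, carved side up, at side (205,360) and top (692,245). The lifter stands flat on the bench at side (150,225), and the gripper is clear of everything.

```bash
python3 -c "
from rig import r
print(r.sign_off())"
```

```text
the job is handed in; nothing more can be done
None
```

The plaque lies carved side up, centred and square across both rack rails; the blade felt the fence at about 10 N, the lifter stands flat on the bare bench, and the job was handed in at about 26 s.

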